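# Seat a fired test bar in the corner of the shrinkage board

## Robot

A 6-joint arm with a two-finger parallel gripper is mounted at the origin on the work surface. World frame = base frame: x ahead of the robot, y to its left, z up, the work surface at z = 0. Lengths are in m, angles in degrees, forces in N, time in s.
With the tool pointing down it reaches from about 0.4 to 0.825 m from the base axis. Payload 7 kg.
Tool frame: the origin (TCP) lies at the centre of the arm's flange, where the gripper is bolted on; the fingertips stand 178 mm ahead of it and the grasp point (between the pads) lies 159 mm ahead of it; x points along the fingers, y is the direction in which the jaws open and shut, and the axes are right-handed (so a half turn about x gives the same grasp; the last joint's range is limited). The gripper opens to 88 mm and grips with 3 to 60 N. Pads are 19 mm wide; open, the fingers measure 130 mm over their backs; the gripper's body (78 mm by 193 mm) begins 47 mm behind the grasp point.
Start: joints at [82.97, 20.546, 0.682, 0, -70.136, -16.507], TCP at [0.27, 0.619, 0.405] pointing down, gripper open.
Joint ranges: [-176.03, 176.03], [-82.01, 121.73], [-58.28, 71.71], [-173.87, 95.51], [-174.79, -0.11], [-173.66, 173.66]. Speed limits (degrees/s): [136.94, 136.94, 172.46, 180, 180, 180].

## Interface

Orientations are given as [roll, pitch, yaw] about the fixed x, y, z axes, in that order (R = Rz(yaw) Ry(pitch) Rx(roll)).
In Python, from plant import ctrl gives the robot as it stands. The module is installed in compiled form; this text tells all that it offers.
- The arm moves only by the shell command python3 -m inch 'ROWS'. ROWS is JSON, one flat list of numbers, 7 for each row, row after row: the shift along the tool's x, y, z in m, then the turn, a rotation vector about the tool's x, y, z in degrees, then the finger opening in m, from 0 to 0.0876. In form: [dx, dy, dz, rx, ry, rz, hand, dx, dy, dz, rx, ry, rz, hand, ...]. A call has 1 to 20 rows; each row shifts and turns the pose as measured when the row begins, along the tool's axes as they then stand; what a row does not reach is not made up. A row lasts 1/8 s, in which the tool goes at most 62.5 mm and 10.7 degrees, less where a joint would pass 70% of its speed; a pose out of reach is approached as far as the arm can. A call with a gripper value outside its range is refused whole. The fingers move at their own pace and stop on an object; the grip force is fixed at half the most. Time passes only in rows, so rows that do not move let the fingers close. It gives the time, the measured TCP pose, the force and the opening at its end, in the units of the state.
- ctrl.get_obs(): the state, without advancing time (a new reading comes with each control period).
- ctrl.snapshot(name): name is "side" or "top"; returns a dict with "color" (420x560x3 uint8, red, green, blue), "depth" (420x560 float32, m along the optical axis (not along the pixel's ray), 0 where there is no reading), "K" (3x3 intrinsics, pixels), "k1" (the pictures are not rectified: a ray, as slopes to the right and down, at radius r is drawn at 1 + k1 r^2 times it, then the intrinsics apply), "position" and "attitude" of the camera in the world. Camera axes: x right, y up, looking along -z (the intrinsics and any distortion apply to the point x, -y, -z); pixel columns grow to the right and rows downward; lengths in m; the calibration is good to about 2 mm. A picture is of the moment at which its call begins.
- ctrl.close_job(): hands the job in, once; it reports no verdict.
The state is a dict: "clock": time; "joint_pos": joint angles; "qvel": joint speeds; "tau": joint torques, N m; "tool_pos": TCP position; "orientation": TCP orientation; "force": force on the tool from outside, world axes, zero at the start; "moment": the same for the moment, N m; "opening": finger opening in m.
Only numpy, scipy, OpenCV 4.12 (cv2) and the standard library are available. Lean on these libraries where they do the work, as an engineer would, in place of code of your own. Each camera call takes 0.05 s, during which the arm holds its last target.

## Task

Get the fired clay test bar ready for its shrinkage reading: with your fingertips push it up flush against the long rail of the measuring board, then, keeping it against the rail, slide it along into the pocket in the corner until its end is fully home against the end stop. Do not pick the bar up or tip it, keep it on the board, and leave the kiln post, tumbler, tea bowl and wooden rib where they are.

Things in the scene. Friction and masses are not known exactly. Their poses are not given: they have to be found in the camera images.
- board: the measuring board, fixed: white smooth base 175 mm (its x) by 360 mm (its y), 15 mm high; origin: centre of its underside. An aluminium rail runs along its far (+x) edge and an aluminium end stop across its left (+y) end. The bar slides on base and metal with a friction coefficient of about 0.3
- rail_mid (a point): the foot of the rail's working face (board x = +60 mm), half-way along the board, on the base's top face; axes as the board's. The rail is 360 mm long, 25 mm wide, and stands 16 mm above the base; the marks on its top are only a rule to read from
- corner (a point): the inside corner of the pocket, where the working faces of rail (board x = +60 mm) and end stop (board y = +160 mm) meet on the base's top face, 15 mm above the table; axes as the board's. The stop is 16 mm high and reaches 95 mm from the rail. A bar fully home has its origin 18 mm from the corner in board -x and 55 mm in board -y
- guide_mouth (a point): the foot of the guide block's corner that faces the rail at the pocket's mouth, on the base's top face; axes as the board's. From here the block, 12 mm high and 18 mm wide (towards -x), runs 50 mm in +y to the end stop. Rail, stop and guide make the pocket: 40 mm wide, 50 mm deep, open at the top and towards -y
- bar: the loose fired clay test bar, terracotta, 36 mm (its x) by 110 mm (its y) by 12 mm thick, about 85 g, with thin lines scratched on its top, lying flat on the board away from the rail and askew to it. Origin: centre of its underside, its long axis is its y. When it lies in the pocket, its rear 60 mm stick out of the guide
- kiln_post: a loose white ceramic kiln post, 34 mm across, 50 mm tall, standing upright on the near left part of the board; to be left alone. Origin: centre of its underside
- tumbler: a loose tall dark stoneware tumbler, 68 mm across, 115 mm tall, standing on the table beyond the board's right end; to be left alone. Origin: centre of its underside
- tea_bowl: a loose brown tea bowl, 84 mm across, 55 mm tall, standing on the table beyond the board's left end; to be left alone. Origin: centre of its underside
- wood_rib: a loose wooden potter's rib, a slat 50 by 120 by 10 mm lying flat on the table beyond the board's right end; to be left alone. Origin: centre of its underside
Not all that is in view belongs to the job. What is shaped like the bar but pink, purple or turquoise is not meant.

How it is judged:
By the outcome, as a careful person would: the job done as asked, in the order asked, and still so for the second after the job is handed in, with the robot touching nothing.
It also fails if it takes over 51 s, if anything falls off the work surface, if the arm or the gripper's body presses on something with over 40 N, if the wrist force passes 120 N, or if a joint passes its speed limit or range.

## Working session

There is one attempt and no reset: what is moved stays moved. The work goes in short steps, Python scripts to look and compute and a shell command to move; the robot and the scene stay as the last step left them, time stands still between calls to the robot, and variables do not carry over. Pictures are saved under pics/ and viewed, and the job is handed in when it is done.

```bash
mkdir -p pics; ls; cat > h.py <<'E'
import numpy as np, cv2
from plant import ctrl
from scipy.spatial.transform import Rotation as R
E
python3 - <<'E'
from h import *
o=ctrl.get_obs(); print({k:np.round(v,3).tolist() for k,v in o.items()})
for n in("side","top"):
    s=ctrl.snapshot(n); cv2.imwrite(f"pics/{n}0.png",s["color"][:,:,::-1])
    print(n,s["K"],s["k1"],s["position"],s["attitude"])
    np.savez(f"{n}0.npz",**s)
E
```

```text
pics
{'clock': 0.0, 'joint_pos': [82.973, 20.591, 0.635, -0.02, -70.138, -16.508], 'qvel': [0.054, 0.013, -0.034, -0.047, -0.054, 0.089], 'tau': [0.001, -58.272, 29.306, 6.997, 0.007, -0.0], 'tool_pos': [0.269, 0.619, 0.404], 'orientation': [95.077, 89.904, -108.465], 'force': [0.66, -0.255, -0.31], 'moment': [-0.043, -0.017, -0.003], 'opening': 0.088}
side [[396.503913     0.         277.55769731]
 [  0.         396.503913   211.54379491]
 [  0.           0.           1.        ]] -0.08005175791944083 [0.2259585  0.48983302 0.69603398] [  43.31283366   -1.05925948 -143.13549139]
top [[535.78638041   0.         280.19255252]
 [  0.         535.78638041 204.42689425]
 [  0.           0.           1.        ]] -0.12392267779870025 [0.45806966 0.00220972 1.06726178] [  6.2563787   -0.18993082 -91.26669825]
```

View pics/side0.png

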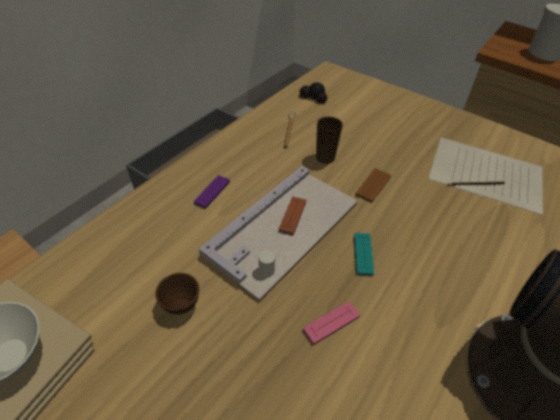

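View pics/top0.png

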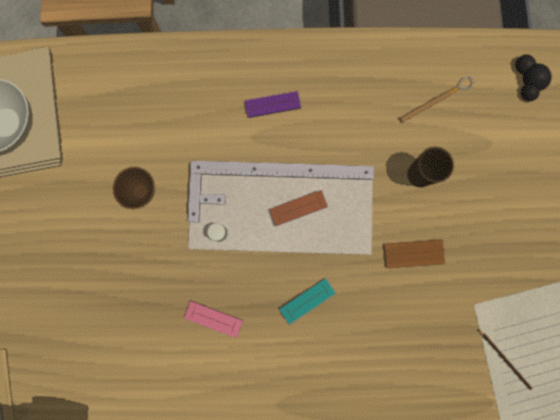

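The side view shows the bar at about (293,215), the rail from (207,247) to (305,172), the guide at (240,256) and the post at (266,262). In the top view the bar is at (298,208), the board spans columns 190–373 and rows 162–253, the guide is at (212,199) and the post is at (217,232). Next I'll measure these.

```bash
cat >> h.py <<'E'
def rays(s,uv):
    uv=np.asarray(uv,float).reshape(-1,1,2)
    d=np.array([s["k1"],0,0,0,0],float)
    p=cv2.undistortPointsIter(uv,s["K"],d,None,None,(3,100,1e-10)).reshape(-1,2)
    v=np.c_[p[:,0],-p[:,1],-np.ones(len(p))]
    return v@R.from_euler("xyz",s["attitude"],degrees=True).as_matrix().T
def onplane(s,uv,z):
    v=rays(s,uv); c=np.array(s["position"]); t=(z-c[2])/v[:,2]
    return c+v*t[:,None]
def project(s,P):
    P=np.atleast_2d(P); M=R.from_euler("xyz",s["attitude"],degrees=True).as_matrix()
    q=(P-np.array(s["position"]))@M; x=q[:,0]/-q[:,2]; y=-q[:,1]/-q[:,2]
    f=1+s["k1"]*(x*x+y*y); K=s["K"]; return np.c_[K[0,0]*x*f+K[0,2],K[1,1]*y*f+K[1,2]]
def barmask(s,roi):
    h=cv2.cvtColor(s["color"],cv2.COLOR_RGB2HSV)
    m=cv2.inRange(h,(0,110,50),(14,255,255))
    z=np.zeros_like(m); x0,y0,x1,y1=roi; z[y0:y1,x0:x1]=m[y0:y1,x0:x1]
    return z
def big(m):
    c,_=cv2.findContours(m,cv2.RETR_EXTERNAL,cv2.CHAIN_APPROX_NONE)
    return max(c,key=cv2.contourArea)
E
python3 - <<'E'
from h import *
T=dict(np.load("top0.npz"));S=dict(np.load("side0.npz"))
h=cv2.cvtColor(T["color"],cv2.COLOR_RGB2HSV)
for uv in[(285,212),(305,205),(340,230),(300,170),(240,240),(150,240),(217,232),(212,199)]: print(uv,h[uv[1],uv[0]],)
for n,s,roi in(("top",T,(180,150,380,260)),("side",S,(265,180,320,250))):
    m=barmask(s,roi); c=big(m); 
    P=onplane(s,c.reshape(-1,2),0.027)[:,:2]
    r=cv2.minAreaRect((P*1000).astype(np.float32)); print(n,cv2.contourArea(c),r, cv2.boxPoints(r))
a=cv2.resize(T["color"][150:265,180:385,::-1],None,fx=3.9,fy=3.9,interpolation=cv2.INTER_CUBIC);cv2.imwrite("pics/topz.png",a)
a=cv2.resize(S["color"][160:300,190:370,::-1],None,fx=4,fy=4,interpolation=cv2.INTER_CUBIC);cv2.imwrite("pics/sidez.png",a)
E
```

```text
(285, 212) [ 10 140 129]
(305, 205) [  9 142 133]
(340, 230) [ 20  42 186]
(300, 170) [  6  15 169]
(240, 240) [ 19  45 183]
(150, 240) [ 18 112 160]
(217, 232) [ 24  34 189]
(212, 199) [ 14  17 168]
top 880.0 ((565.3402099609375, -38.14738464355469), (34.02341079711914, 107.29881286621094), 19.09332275390625) [[531.7152     6.985948]
 [566.8135   -94.41004 ]
 [598.9652   -83.280716]
 [563.86694   18.115273]]
side 474.0 ((562.1607055664062, -35.843753814697266), (34.120521545410156, 112.31592559814453), 19.496721267700195) [[527.3358    11.40023 ]
 [564.82153  -94.475555]
 [596.9856   -83.08774 ]
 [559.4999    22.788048]]
```

View pics/topz.png

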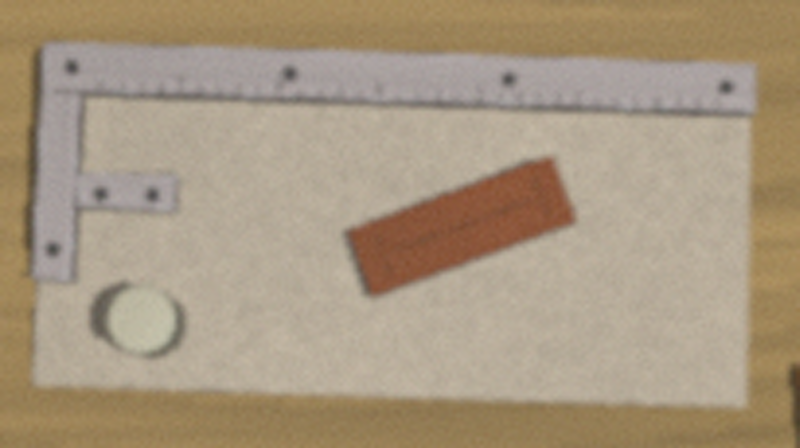

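View pics/sidez.png

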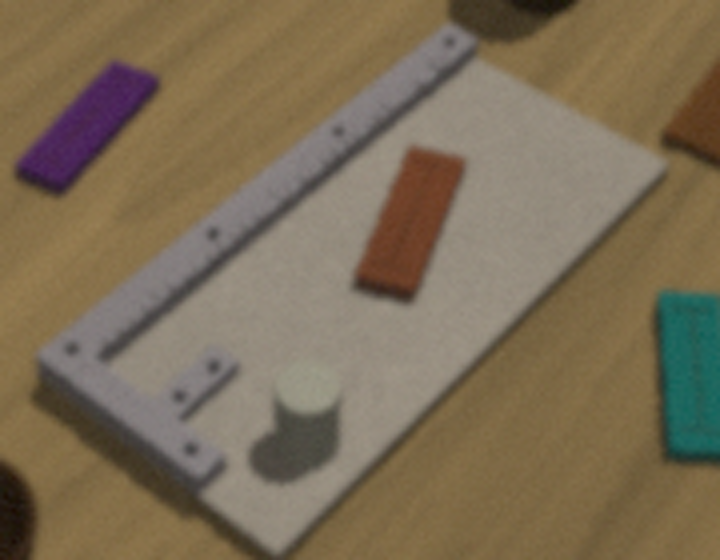

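```bash
python3 - <<'E'
from h import *
T=dict(np.load("top0.npz"));S=dict(np.load("side0.npz"))
f=lambda u,v:[u/3.9+180-.37,v/3.9+150-.37]
rt=[f(42,43),f(756,63),f(85,96),f(755,114),f(75,281),f(33,277),f(178,176),f(178,210)]
print("z31",np.round(onplane(T,rt[:6],.031)*1000,1)[:,:2].tolist())
print("guide z27",np.round(onplane(T,rt[6:],.027)*1000,1)[:,:2].tolist())
print("base z15",np.round(onplane(T,[f(35,387),f(748,407)],.015)*1000,1)[:,:2].tolist())
print("post z65",np.round(onplane(T,[f(144,320)],.065)*1000,1))
g=lambda u,v:[u/4+190-.375,v/4+160-.375]
print("side z31",np.round(onplane(S,[g(40,355),g(450,23),g(103,350),g(476,43),g(222,464)],.031)*1000,1)[:,:2].tolist())
print("side z15",np.round(onplane(S,[g(277,556),g(667,165)],.015)*1000,1)[:,:2].tolist())
print("guide side z27",np.round(onplane(S,[g(213,345),g(240,369)],.027)*1000,1)[:,:2].tolist())
# mask-based board outline
h=cv2.cvtColor(T["color"],cv2.COLOR_RGB2HSV)
m=cv2.inRange(h,(0,0,100),(180,75,255)); m[:,:180]=0;m[:,385:]=0;m[:150]=0;m[262:]=0
c=cv2.convexHull(big(m)); print(cv2.minAreaRect(c))
c=big(m).reshape(-1,2)
for nm,sel,z in(("far",(c[:,1]<175)&(c[:,0]>200)&(c[:,0]<365),.031),("near",(c[:,1]>245)&(c[:,0]>200)&(c[:,0]<365),.015)):
    P=onplane(T,c[sel],z)*1000; k=np.polyfit(P[:,1],P[:,0],1); print(nm,k,np.degrees(np.arctan(k[0])))
E
```

```text
z31 [[662.2, 171.3], [644.2, -189.3], [634.5, 149.5], [618.1, -187.6], [541.3, 155.1], [543.7, 176.1]]
guide z27 [[593.4, 103.4], [576.2, 103.6]]
base z15 [[489.4, 178.1], [471.4, -181.0]]
post z65 [[519.1 116.9  65. ]]
side z31 [[658.3, 167.8], [640.8, -190.4], [634.3, 144.9], [616.5, -184.3], [537.8, 161.6]]
side z15 [[489.3, 178.7], [470.6, -178.4]]
guide side z27 [[592.6, 104.2], [570.8, 107.8]]
((280.06683349609375, 207.0789794921875), (184.60494995117188, 89.43460083007812), 1.7623909711837769)
far [5.21305986e-02 6.53988187e+02] 2.984161985442407
near [5.32014810e-02 4.81309795e+02] 3.0453493097803452
```

```bash
cat >> h.py <<'E'
YAW=-3.0; C0=np.array([.566,-.0054])
bx=np.array([np.cos(np.radians(YAW)),np.sin(np.radians(YAW))]); by=np.array([-bx[1],bx[0]])
def plan(target,desired_y=None):
    """target TCP world xyz; print shift/turn in tool frame to get there w/ tool y along desired_y"""
    o=ctrl.get_obs(); M=R.from_euler("xyz",o["orientation"],degrees=True).as_matrix()
    p=np.array(o["tool_pos"]); print("t",o["clock"],"p",np.round(p*1000,1),"F",np.round(o["force"],1),"open",round(o["opening"],4)); print("M",np.round(M,3).tolist())
    print("shift mm",np.round(M.T@(np.array(target)-p)*1000,1))
    if desired_y is not None:
        x=np.array([0,0,-1.]); y=np.r_[desired_y,0]; z=np.cross(x,y)
        D=np.c_[x,y,z]; print("rotvec",np.round(np.degrees(R.from_matrix(M.T@D).as_rotvec()),2))
def w2b(P): d=np.asarray(P)[...,:2]-C0; return np.stack([d@bx,d@by],-1)*1000
def b2w(x,y): return C0+(x*bx+y*by)/1000
E
python3 - <<'E'
from h import *
print("bar in board",w2b([[.5645,-.0375]]))
for s in(1,-1): plan([.505,-.037,.35],s*by)
T=dict(np.load("top0.npz"))
print(onplane(T,[[437,160]],.115),onplane(T,[[133,186]],.055))
E
```

```text
bar in board [[  0.18203989 -32.134512  ]]
t 0.1 p [269.5 618.7 403.8] F [-0.3 -0.3 -0.8] open 0.0875
M [[-0.0, -0.399, -0.917], [-0.001, -0.917, 0.399], [-1.0, 0.001, -0.0]]
shift mm [  54.6  507.  -477.8]
rotvec [ 1.5946e+02 -1.2000e-01 -1.0000e-02]
t 0.1 p [269.5 618.7 403.8] F [-0.3 -0.3 -0.8] open 0.0875
M [[-0.0, -0.399, -0.917], [-0.001, -0.917, 0.399], [-1.0, 0.001, -0.0]]
shift mm [  54.6  507.  -477.8]
rotvec [-2.054e+01  1.000e-02 -8.000e-02]
[[ 0.63781148 -0.29161181  0.115     ]] [[0.61077506 0.27885915 0.055     ]]
```

```bash
python3 -m inch '[0,0,0,-10.3,0,0,0.05, 0,0,0,-10.3,0,0,0.05, 0,0.04,-0.017,0,0,0,0.05, 0,0.04,-0.017,0,0,0,0.05, 0,0.04,-0.017,0,0,0,0.05, 0,0.04,-0.017,0,0,0,0.05, 0,0.04,-0.017,0,0,0,0.05, 0,0.04,-0.017,0,0,0,0.05, 0,0.04,-0.017,0,0,0,0.05, 0,0.04,-0.017,0,0,0,0.05, 0,0.04,-0.017,0,0,0,0.05, 0,0.04,-0.017,0,0,0,0.05, 0,0.04,-0.017,0,0,0,0.05, 0,0.04,-0.017,0,0,0,0.05, 0,0.04,-0.017,0,0,0,0.05, 0,0.04,-0.017,0,0,0,0.05, 0,0,0,0,0,0,0.05]'
python3 - <<'E'
from h import *
plan([.505,-.037,.35],-by)
E
```

```text
clock: 2.22
tool_pos: [0.4888, 0.0305, 0.4012]
orientation: [63.5, 89.3, -118.7]
force: [-0.7, -1.0, -0.9]
opening: 0.0498
t 2.225 p [488.8  30.5 401.2] F [-0.7 -1.  -0.9] open 0.0498
M [[-0.006, -0.038, -0.999], [-0.01, -0.999, 0.038], [-1.0, 0.01, 0.005]]
shift mm [ 51.8  66.3 -19. ]
rotvec [ 0.83  0.29 -0.59]
```

```bash
python3 -m inch '[0.025,0.035,-0.01,0.4,0.15,-0.3,0.05, 0.025,0.033,-0.009,0.4,0.15,-0.3,0.05, 0.03,0,0,0,0,0,0.05, 0.03,0,0,0,0,0,0.05, 0.03,0,0,0,0,0,0.05, 0.03,0,0,0,0,0,0.05, 0,0,0,0,0,0,0.05]'
python3 - <<'E'
from h import *
plan([.505,-.037,.197],-by)
E
```

```text
clock: 3.1
tool_pos: [0.5047, -0.038, 0.2268]
orientation: [-108.8, 89.9, 68.3]
force: [0.3, 0.2, 0.8]
opening: 0.0503
t 3.1 p [504.7 -38.  226.8] F [0.3 0.2 0.8] open 0.0503
M [[0.001, -0.052, -0.999], [0.002, -0.999, 0.052], [-1.0, -0.002, -0.001]]
shift mm [29.8 -1.  -0.3]
rotvec [ 0.03 -0.03  0.09]
```

```bash
python3 -m inch '[0.015,0,0,0,0,0,0.05, 0.01,0,0,0,0,0,0.05, 0.005,0,0,0,0,0,0.05, 0,0,0,0,0,0,0.05]'
python3 - <<'E'
from h import *
plan([.505,-.037,.197],-by)
for n in("side","top"):
    s=ctrl.snapshot(n); np.savez(f"{n}1.npz",**s)
    roi=(180,150,380,260) if n=="top" else (210,150,350,280)
    x0,y0,x1,y1=roi
    cv2.imwrite(f"pics/{n}1.png",cv2.resize(s["color"][y0:y1,x0:x1,::-1],None,fx=4,fy=4,interpolation=cv2.INTER_CUBIC))
E
```

```text
clock: 3.6
tool_pos: [0.5059, -0.037, 0.1976]
orientation: [-148.8, 89.7, 28.3]
force: [-0.8, 0.9, 0.2]
opening: 0.0501
t 3.6 p [505.9 -37.  197.6] F [-0.8  0.9  0.2] open 0.0501
M [[0.004, -0.051, -0.999], [0.002, -0.999, 0.051], [-1.0, -0.003, -0.004]]
shift mm [0.6 0.1 0.9]
rotvec [ 0.1  -0.25  0.15]
```

View pics/top1.png

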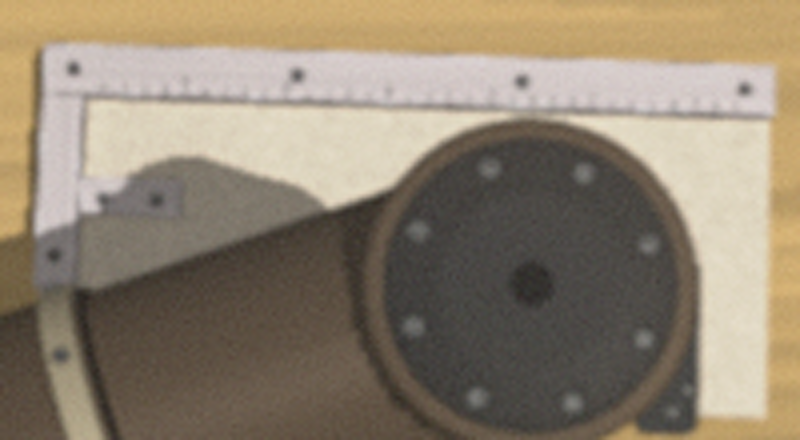

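View pics/side1.png

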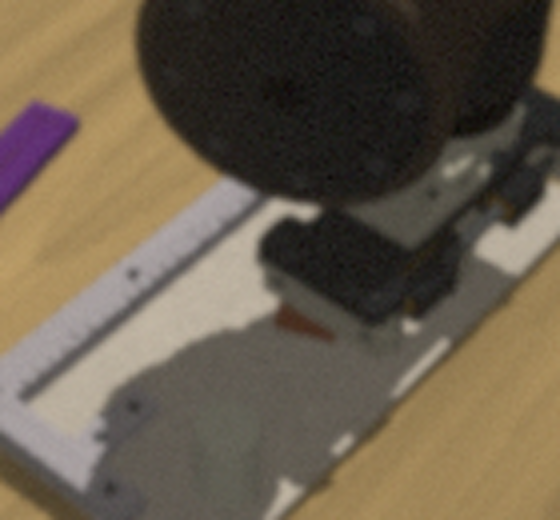

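Both pictures are mostly covered by the arm: the top view shows only the flange at (530,285 in the crop), and the side view shows the bar's end at about (300,320 in the crop), untouched. I'll push toward the rail at moderate speed.

```bash
python3 -m inch '[0,0,-0.005,0,0,0,0.05, 0,0,-0.005,0,0,0,0.05, 0,0,-0.005,0,0,0,0.05, 0,0,-0.005,0,0,0,0.05, 0,0,-0.005,0,0,0,0.05, 0,0,-0.005,0,0,0,0.05, 0,0,-0.005,0,0,0,0.05, 0,0,-0.005,0,0,0,0.05, 0,0,-0.005,0,0,0,0.05, 0,0,-0.005,0,0,0,0.05, 0,0,-0.005,0,0,0,0.05, 0,0,-0.005,0,0,0,0.05,0,0,0,0,0,0,0.05]'
python3 - <<'E'
from h import *
t=b2w(14.5,-32);plan([*t,.197],-by); print(w2b(ctrl.get_obs()["tool_pos"]))
E
```

```text
clock: 5.32
tool_pos: [0.5708, -0.0403, 0.1991]
orientation: [-153.0, 89.6, 24.1]
force: [-0.2, 0.4, 0.4]
opening: 0.0502
t 5.325 p [570.8 -40.3 199.1] F [-0.2  0.4  0.4] open 0.0502
M [[0.006, -0.051, -0.999], [0.003, -0.999, 0.051], [-1.0, -0.003, -0.006]]
shift mm [ 2.1 -2.6 -7.8]
rotvec [ 0.1  -0.35  0.18]
[  6.66133032 -34.57289063]
```

```bash
python3 -m inch '[0.001,0,-0.003,0,-0.1,0.1,0.05, 0.0005,0,-0.002,0,-0.1,0,0.05, 0,0,-0.001,0,0,0,0.05, 0,0,0,0,0,0,0.05]'; python3 -m inch '[0,0,-0.001,0,0,0,0.05, 0,0,0,0,0,0,0.05]'; python3 -m inch '[0,0,-0.001,0,0,0,0.05, 0,0,0,0,0,0,0.05]'
```

```text
clock: 5.82
tool_pos: [0.5769, -0.0406, 0.1974]
orientation: [-149.0, 89.9, 28.1]
force: [0.2, -1.0, -0.9]
opening: 0.0501
clock: 6.08
tool_pos: [0.5779, -0.0407, 0.1975]
orientation: [-149.5, 89.9, 27.6]
force: [0.5, 0.3, -0.2]
opening: 0.0498
clock: 6.32
tool_pos: [0.5788, -0.0407, 0.1974]
orientation: [-142.3, 89.9, 34.8]
force: [-0.5, -0.3, -0.0]
opening: 0.0501
```

```bash
for i in 1; do python3 -m inch '[0,0,-0.001,0,0,0,0.05, 0,0,0,0,0,0,0.05]'; done; python3 -m inch '[0,0,-0.001,0,0,0,0.05, 0,0,0,0,0,0,0.05]'
```

```text
clock: 6.58
tool_pos: [0.5791, -0.0408, 0.1972]
orientation: [-81.7, 89.9, 95.4]
force: [-1.5, -0.2, 0.4]
opening: 0.0502
clock: 6.82
tool_pos: [0.5794, -0.0409, 0.197]
orientation: [-25.0, 89.9, 152.0]
force: [-1.3, 0.6, 2.0]
opening: 0.0498
```

```bash
python3 -m inch '[0,0,-0.003,0,0,0,0.05, 0,0,-0.003,0,0,0,0.05]'; python3 -m inch '[0,0,-0.003,0,0,0,0.05]'
```

```text
clock: 7.08
tool_pos: [0.5814, -0.0416, 0.1957]
orientation: [2.1, 89.3, 179.1]
force: [-11.8, 3.5, 6.2]
opening: 0.05
clock: 7.2
tool_pos: [0.5823, -0.0419, 0.195]
orientation: [3.6, 89.0, -179.5]
force: [-10.1, 3.9, 6.4]
opening: 0.0503
```

```bash
python3 -m inch '[0,0,0.003,0,0,0,0.05,-0.001,0,0.007,0,0,0,0.05, 0,0,0.01,0,0,0,0.05, -0.04,0,0,0,0,0,0.05, -0.05,0,0,0,0,0,0.05, -0.05,0,0,0,0,0,0.05]'
python3 - <<'E'
from h import *
plan([*b2w(-20,-140),.36],-by)
E
```

```text
clock: 7.95
tool_pos: [0.5624, -0.0408, 0.3365]
orientation: [7.4, 88.8, -175.6]
force: [0.6, -0.1, 0.7]
opening: 0.0497
t 7.95 p [562.4 -40.8 336.5] F [ 0.6 -0.1  0.7] open 0.0497
M [[-0.021, -0.053, -0.998], [-0.002, -0.999, 0.053], [-1.0, 0.003, 0.021]]
shift mm [-22.8 104.5  18.7]
rotvec [-0.05  1.22 -0.16]
```

```bash
python3 -m inch '[0,0.035,0.04,0,0.4,0,0, 0,0.035,0.04,0,0.4,0,0, 0,0.035,0.04,0,0.4,0,0, 0,0,0,0,0,0,0]'
python3 - <<'E'
from h import *
plan([*b2w(39,-140),.25],-by)
for n in("side","top"):
    s=ctrl.snapshot(n); np.savez(f"{n}2.npz",**s)
    roi=(180,150,380,260) if n=="top" else (190,160,370,300)
    x0,y0,x1,y1=roi
    cv2.imwrite(f"pics/{n}2.png",cv2.resize(s["color"][y0:y1,x0:x1,::-1],None,fx=4,fy=4,interpolation=cv2.INTER_CUBIC))
    m=barmask(s,roi); c=big(m); 
    P=onplane(s,c.reshape(-1,2),0.027)[:,:2]
    r=cv2.minAreaRect((w2b(P)).astype(np.float32)); print(n,cv2.contourArea(c),r, cv2.boxPoints(r).tolist())
E
```

```text
clock: 8.45
tool_pos: [0.4334, -0.1411, 0.3431]
orientation: [177.3, 89.2, -5.6]
force: [0.6, -0.1, -0.4]
opening: 0.0161
t 8.45 p [ 433.4 -141.1  343.1] F [ 0.6 -0.1 -0.4] open 0.0161
M [[0.014, -0.051, -0.999], [-0.001, -0.999, 0.051], [-1.0, 0.001, -0.014]]
shift mm [  95.4   -2.3 -163. ]
rotvec [ 0.09 -0.82 -0.04]
side 497.5 ((40.985198974609375, -34.771392822265625), (112.31520080566406, 37.747867584228516), 89.92288208007812) [[22.035696029663086, -90.9035415649414], [59.783531188964844, -90.954345703125], [59.93470001220703, 21.360755920410156], [22.186866760253906, 21.41156005859375]]
top 877.0 ((43.90929412841797, -37.6446418762207), (106.80075073242188, 34.314212799072266), 89.99658966064453) [[26.74901008605957, -91.04399108886719], [61.0632209777832, -91.04603576660156], [61.069580078125, 15.754707336425781], [26.755367279052734, 15.756752014160156]]
```

View pics/top2.png

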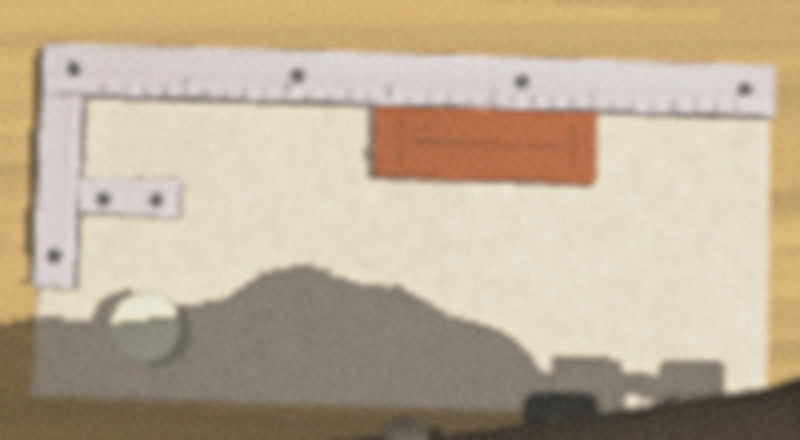

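View pics/side2.png

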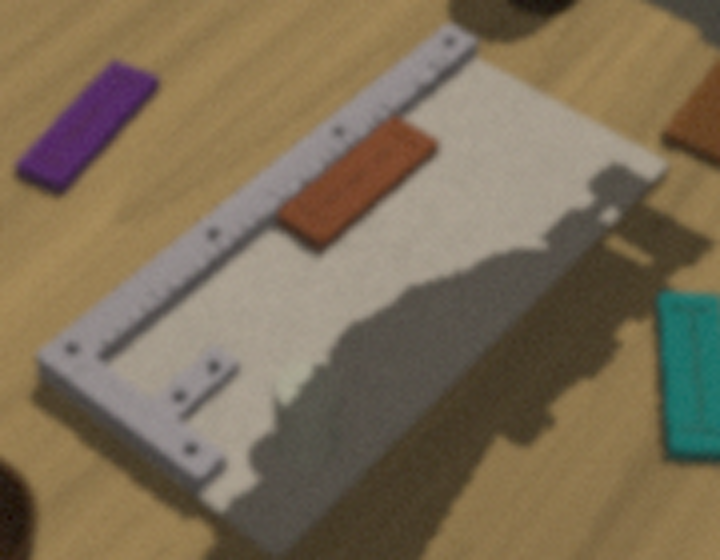

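The top view shows the bar flush along the rail (crop columns 370–597, rows 105–183). Its angle in board axes is below 0.1°. The post and guide are undisturbed. Next I'll go behind its right end with the fingers closed.

```bash
python3 -m inch '[0,-0.007,-0.04,0,-0.2,0,0, 0,-0.007,-0.04,0,-0.2,0,0, 0,-0.007,-0.04,0,-0.2,0,0, 0,0,-0.038,0,-0.2,0,0, 0.03,0,0,0,0,0,0, 0.03,0,0,0,0,0,0, 0.02,0,0,0,0,0,0, 0,0,0,0,0,0,0]'
python3 - <<'E'
from h import *
plan([*b2w(39,-121),.1965],-by)
print(w2b(ctrl.get_obs()["tool_pos"]))
E
```

```text
clock: 9.55
tool_pos: [0.6084, -0.1198, 0.2602]
orientation: [155.3, 89.7, -27.1]
force: [-1.1, 0.5, 0.2]
opening: 0.0005
t 9.55 p [ 608.4 -119.8  260.2] F [-1.1  0.5  0.2] open 0.0005
M [[0.004, -0.042, -0.999], [-0.002, -0.999, 0.042], [-1.0, 0.002, -0.004]]
shift mm [63.7  8.7  9.6]
rotvec [ 0.62 -0.24 -0.11]
[  48.28331185 -112.06352421]
```

```bash
python3 -m inch '[0.005,0.009,0.0095,0.6,-0.2,0,0, 0.02,0,0,0,0,0,0, 0.015,0,0,0,0,0,0, 0,0,0,0,0,0,0]'
python3 - <<'E'
from h import *
plan([*b2w(39,-121),.1965],-by)
print(w2b(ctrl.get_obs()["tool_pos"]))
E
```

```text
clock: 10.05
tool_pos: [0.5989, -0.1289, 0.2215]
orientation: [157.0, 89.7, -26.0]
force: [-0.0, 0.2, -0.2]
opening: 0.0006
t 10.05 p [ 598.9 -128.9  221.5] F [-0.   0.2 -0.2] open 0.0006
M [[0.004, -0.052, -0.999], [-0.002, -0.999, 0.052], [-1.0, 0.002, -0.004]]
shift mm [25.  -0.6  0.5]
rotvec [ 0.01 -0.25 -0.11]
[  39.35218666 -121.58347159]
```

```bash
python3 -m inch '[0.012,0,0,0,-0.2,0,0, 0.01,0,0,0,0,0,0, 0.002,0,0,0,0,0,0, 0,0,0,0,0,0,0]'; python3 -m inch '[0,-0.004,0,0,0,0,0, 0,-0.004,0,0,0,0,0, 0,-0.004,0,0,0,0,0, 0,-0.004,0,0,0,0,0, 0,-0.004,0,0,0,0,0, 0,-0.004,0,0,0,0,0, 0,-0.004,0,0,0,0,0, 0,0,0,0,0,0,0]'
python3 - <<'E'
from h import *
plan([*b2w(39,26),.1965],-by)
print(w2b(ctrl.get_obs()["tool_pos"]))
E
```

```text
clock: 10.55
tool_pos: [0.5996, -0.129, 0.1973]
orientation: [146.4, 89.8, -36.5]
force: [0.6, -0.4, 1.0]
opening: 0.0006
clock: 11.55
tool_pos: [0.6015, -0.0987, 0.1982]
orientation: [157.8, 89.7, -25.1]
force: [1.5, 0.6, 0.0]
opening: 0.0005
t 11.55 p [601.5 -98.7 198.2] F [1.5 0.6 0. ] open 0.0005
M [[0.004, -0.051, -0.999], [-0.002, -0.999, 0.051], [-1.0, 0.002, -0.004]]
shift mm [   1.4 -117.3    1.2]
rotvec [ 0.05 -0.24 -0.1 ]
[ 40.30702335 -91.30388757]
```

```bash
python3 -m inch '[0.001,-0.004,0.001,0,-0.2,-0.1,0, 0,-0.004,0,0,0,0,0, 0,-0.004,0,0,0,0,0, 0,-0.004,0,0,0,0,0, 0,-0.004,0,0,0,0,0, 0,-0.004,0,0,0,0,0, 0,-0.004,0,0,0,0,0, 0,-0.004,0,0,0,0,0, 0,-0.004,0,0,0,0,0, 0,-0.004,0,0,0,0,0, 0,0,0,0,0,0,0]'
python3 - <<'E'
from h import *
plan([*b2w(39,26),.1965],-by)
print(w2b(ctrl.get_obs()["tool_pos"]))
n="side"
s=ctrl.snapshot(n); np.savez(f"{n}3.npz",**s)
x0,y0,x1,y1=(190,160,370,300)
cv2.imwrite(f"pics/{n}3.png",cv2.resize(s["color"][y0:y1,x0:x1,::-1],None,fx=4,fy=4,interpolation=cv2.INTER_CUBIC))
E
```

```text
clock: 12.92
tool_pos: [0.6027, -0.0559, 0.1971]
orientation: [-167.1, 90.0, 10.0]
force: [-0.6, -0.4, 0.1]
opening: 0.0004
t 12.925 p [602.7 -55.9 197.1] F [-0.6 -0.4  0.1] open 0.0004
M [[0.001, -0.051, -0.999], [0.0, -0.999, 0.051], [-1.0, -0.0, -0.001]]
shift mm [  0.6 -74.5   0.2]
rotvec [ 0.05 -0.03  0.01]
[ 39.24915247 -48.49351805]
```

View pics/side3.png

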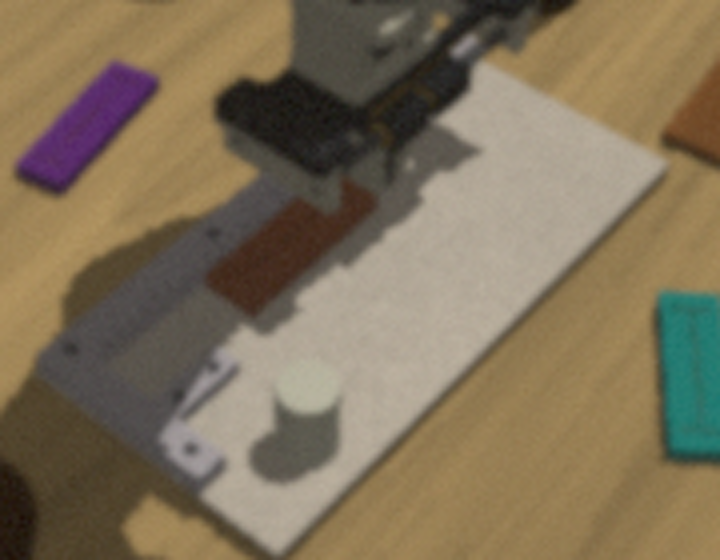

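The bar, in shadow with its front corner at (207,285 in the crop), still lies along the rail and is lined up with the pocket.

```bash
python3 -m inch '[0.0005,-0.004,0,0,0,0,0, 0,-0.004,0,0,0,0,0, 0,-0.004,0,0,0,0,0, 0,-0.004,0,0,0,0,0, 0,-0.004,0,0,0,0,0, 0,-0.004,0,0,0,0,0, 0,-0.004,0,0,0,0,0, 0,0,0,0,0,0,0]'
python3 - <<'E'
from h import *
plan([*b2w(39,26),.1965],-by)
print(w2b(ctrl.get_obs()["tool_pos"]))
n="side"
s=ctrl.snapshot(n); np.savez(f"{n}4.npz",**s)
x0,y0,x1,y1=(190,160,370,300)
cv2.imwrite(f"pics/{n}4.png",cv2.resize(s["color"][y0:y1,x0:x1,::-1],None,fx=4,fy=4,interpolation=cv2.INTER_CUBIC))
E
```

```text
clock: 13.98
tool_pos: [0.6042, -0.0261, 0.1965]
orientation: [-170.8, 90.0, 6.3]
force: [0.1, -0.3, -0.1]
opening: 0.0009
t 13.975 p [604.2 -26.1 196.5] F [ 0.1 -0.3 -0.1] open 0.0009
M [[0.001, -0.052, -0.999], [0.0, -0.999, 0.052], [-1.0, -0.0, -0.001]]
shift mm [  0.1 -44.7   0.2]
rotvec [ 0.04 -0.03  0.  ]
[ 39.18936183 -18.69682822]
```

View pics/side4.png

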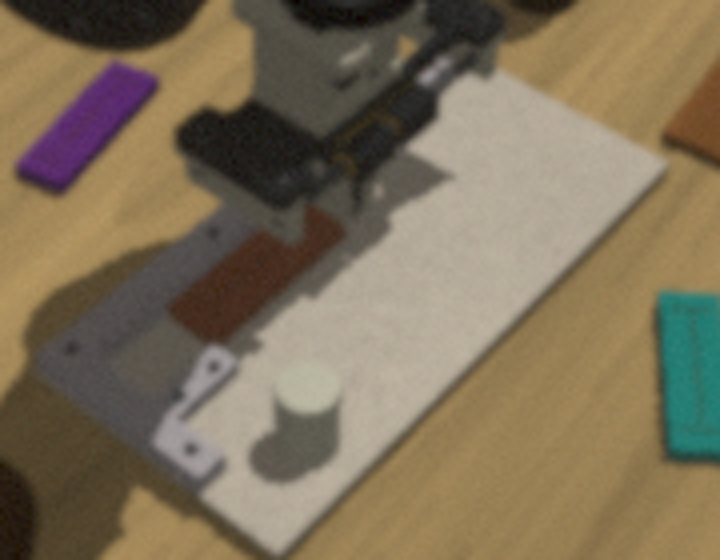

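The bar's front end (near corner at (213,345 in the crop)) is at the guide mouth on the rail side, so it is entering cleanly.

```bash
python3 -m inch '[0,-0.004,0,0,0,0,0, 0,-0.004,0,0,0,0,0, 0,-0.004,0,0,0,0,0, 0,-0.004,0,0,0,0,0, 0,-0.004,0,0,0,0,0, 0,0,0,0,0,0,0]'; python3 -m inch '[0,-0.004,0,0,0,0,0, 0,-0.004,0,0,0,0,0, 0,-0.004,0,0,0,0,0, 0,-0.004,0,0,0,0,0, 0,0,0,0,0,0,0]'
python3 - <<'E'
from h import *
plan([*b2w(39,29),.1965],-by)
print(w2b(ctrl.get_obs()["tool_pos"]))
E
```

```text
clock: 14.78
tool_pos: [0.6052, -0.0049, 0.1965]
orientation: [-173.3, 90.0, 3.8]
force: [-0.0, 0.7, -1.4]
opening: 0.0004
clock: 15.4
tool_pos: [0.6061, 0.0122, 0.1965]
orientation: [-173.6, 90.0, 3.4]
force: [-0.2, -0.5, -0.0]
opening: 0.0004
t 15.4 p [606.1  12.2 196.5] F [-0.2 -0.5 -0. ] open 0.0004
M [[0.0, -0.052, -0.999], [0.0, -0.999, 0.052], [-1.0, -0.0, -0.0]]
shift mm [-0.  -9.3  0.1]
rotvec [ 0.03 -0.02  0.  ]
[39.12846524 19.65860883]
```

```bash
python3 -m inch '[0,-0.003,0,0,0,0,0, 0,-0.003,0,0,0,0,0, 0,0,0,0,0,0,0]'; for i in 1 ; do python3 -m inch '[0,-0.001,0,0,0,0,0, 0,-0.001,0,0,0,0,0]'; done;  python3 -m inch '[0,-0.001,0,0,0,0,0, 0,-0.001,0,0,0,0,0]'
```

```text
clock: 15.78
tool_pos: [0.6065, 0.0186, 0.1965]
orientation: [-172.1, 90.0, 4.9]
force: [-0.0, 0.0, -0.4]
opening: 0.0001
clock: 16.02
tool_pos: [0.6065, 0.0205, 0.1965]
orientation: [-179.9, 90.0, -2.9]
force: [-0.1, 0.3, 0.0]
opening: 0.0006
clock: 16.27
tool_pos: [0.6066, 0.0225, 0.1965]
orientation: [177.9, 90.0, -5.1]
force: [-0.7, -0.9, -0.3]
opening: 0.0006
```

Board y is now about 30. I'll continue in small steps until there is a clear contact force.

```bash
python3 -m inch '[0,-0.001,0,0,0,0,0, 0,-0.001,0,0,0,0,0]'; python3 -m inch '[0,-0.001,0,0,0,0,0, 0,-0.001,0,0,0,0,0]'
```

```text
clock: 16.52
tool_pos: [0.6067, 0.0246, 0.1965]
orientation: [169.3, 90.0, -13.7]
force: [-0.0, -0.9, 0.8]
opening: 0.0003
clock: 16.77
tool_pos: [0.6068, 0.0266, 0.1965]
orientation: [86.9, 90.0, -96.1]
force: [-0.3, -5.5, 0.4]
opening: 0.0002
```

```bash
python3 -m inch '[0,-0.002,0,0,0,0,0, 0,-0.002,0,0,0,0,0]'; python3 - <<'E'
from h import *
plan([*b2w(39,29),.1965],-by)
print(w2b(ctrl.get_obs()["tool_pos"]))
E
```

```text
clock: 17.02
tool_pos: [0.6064, 0.0277, 0.1966]
orientation: [59.5, 89.6, -123.5]
force: [1.0, -11.9, 1.4]
opening: 0.0006
t 17.025 p [606.4  27.7 196.6] F [  1.  -11.9   1.4] open 0.0006
M [[-0.004, -0.052, -0.999], [-0.005, -0.999, 0.052], [-1.0, 0.006, 0.003]]
shift mm [ 0.1  6.1 -0.4]
rotvec [ 0.    0.19 -0.32]
[38.57614331 35.12924429]
```

Firm contact at 12 N. The finger is about 5 mm further along than my estimate, so I'll back off and check the fit by camera.

```bash
python3 -m inch '[0,0.002,0,0,0,0,0, 0,0.006,0,0,0,0.3,0, 0,0.015,0,0,0,0,0, -0.04,0,0,0,0,0,0, -0.05,0,0,0,0,0,0, -0.05,0,0,0,0,0,0, 0,0.03,0.04,0,0,0,0, 0,0.03,0.04,0,0,0,0, 0,0.03,0.04,0,0,0,0, 0,0.04,0.02,0,0,0,0,0,0.03,0.02,0,0,0,0,0,0,0,0,0,0,0]'
cat > look.py <<'E'
from h import *
import sys
k=sys.argv[1]
print(w2b(ctrl.get_obs()["tool_pos"]), ctrl.get_obs()["tool_pos"])
for n in("side","top"):
    s=ctrl.snapshot(n); np.savez(f"{n}{k}.npz",**s)
    roi=(180,150,380,260) if n=="top" else (190,160,370,300)
    x0,y0,x1,y1=roi
    cv2.imwrite(f"pics/{n}{k}.png",cv2.resize(s["color"][y0:y1,x0:x1,::-1],None,fx=4,fy=4,interpolation=cv2.INTER_CUBIC))
    m=barmask(s,roi); c=big(m); 
    P=onplane(s,c.reshape(-1,2),0.027)[:,:2]
    r=cv2.minAreaRect((w2b(P)).astype(np.float32)); print(n,cv2.contourArea(c),r, np.round(cv2.boxPoints(r),1).tolist())
E
python3 look.py 5
```

```text
clock: 18.52
tool_pos: [0.4304, -0.1552, 0.3438]
orientation: [85.5, 89.4, -97.5]
force: [-0.1, -0.2, -0.5]
opening: 0.0003
[-127.57219669 -156.6975335 ] [ 0.43040172 -0.15520617  0.34382422]
side 578.5 ((39.44548034667969, 103.43218994140625), (104.23747253417969, 37.91921615600586), 88.86262512207031) [[19.5, 51.70000076293945], [57.400001525878906, 50.900001525878906], [59.400001525878906, 155.1999969482422], [21.5, 155.89999389648438]]
top 899.5 ((42.4294319152832, 105.72911071777344), (107.53958129882812, 35.20215606689453), 89.37542724609375) [[24.200000762939453, 52.20000076293945], [59.400001525878906, 51.79999923706055], [60.599998474121094, 159.3000030517578], [25.399999618530273, 159.6999969482422]]
```

View pics/top5.png

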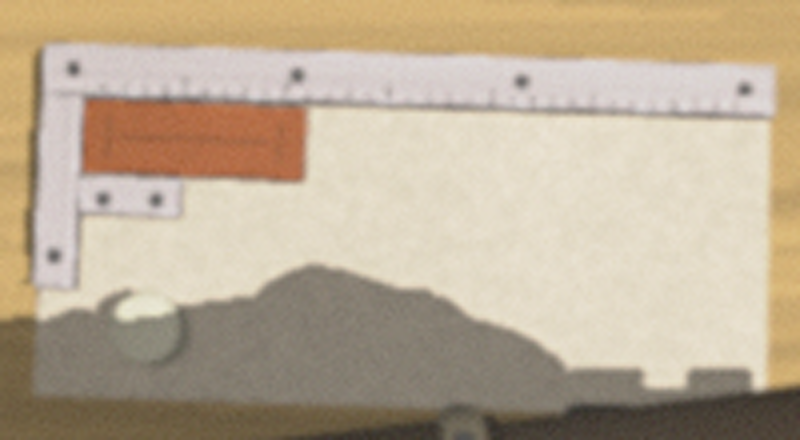

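View pics/side5.png

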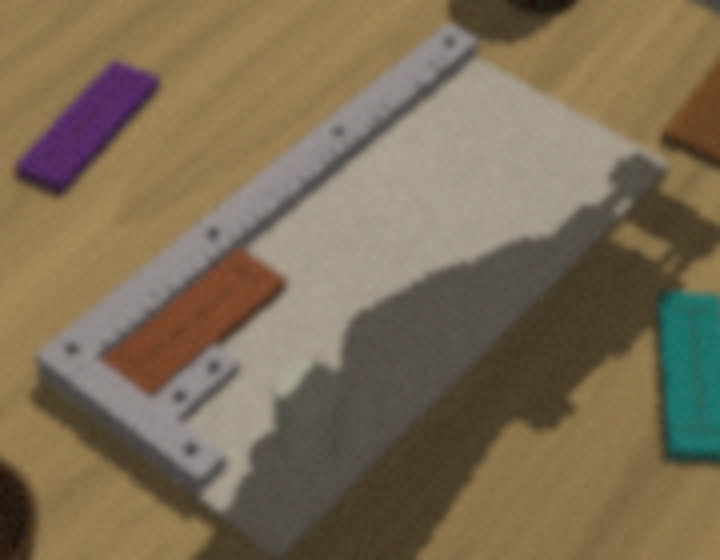

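The bar is in the pocket: the top view crop shows columns 82–307 and rows 98–180, with its left end against the stop. Its angle now reads −0.6° in the top view and −1.1° in the side view, against 0.0° and −0.1° before the slide. That puts the rear end about 1 mm off the rail, so I'll press the protruding rear side gently toward the rail.

```bash
python3 -m inch '[0,-0.038,-0.02,0,0,0,0, 0,-0.038,-0.02,0,0,0,0, 0,-0.038,-0.02,0,0,0,0, 0,-0.038,-0.02,0,0,0,0, 0,-0.038,-0.02,0,0,0,0, 0,-0.038,-0.02,0,0,0,0, 0,0,0,0,0,0,0]'
python3 - <<'E'
from h import *
plan([*b2w(-2,72),.1965],-by)
E
```

```text
clock: 19.5
tool_pos: [0.5708, 0.0799, 0.3407]
orientation: [98.5, 89.4, -84.2]
force: [0.5, 0.1, -0.1]
opening: 0.0002
t 19.5 p [570.8  79.9 340.7] F [ 0.5  0.1 -0.1] open 0.0002
M [[0.001, -0.047, -0.999], [-0.01, -0.999, 0.047], [-1.0, 0.01, -0.001]]
shift mm [144.4  12.    2.6]
rotvec [ 0.29 -0.08 -0.56]
```

```bash
python3 -m inch '[0.005,0.01,0.003,0.3,0,-0.5,0, 0.04,0,0,0,0,0,0, 0.04,0,0,0,0,0,0, 0.03,0,0,0,0,0,0,0,0,0,0,0,0,0]'
python3 - <<'E'
from h import *
plan([*b2w(-2,72),.1965],-by)
E
```

```text
clock: 20.12
tool_pos: [0.5651, 0.0661, 0.2225]
orientation: [-141.3, 89.9, 35.5]
force: [-0.7, 0.2, 0.6]
opening: 0.0003
t 20.125 p [565.1  66.1 222.5] F [-0.7  0.2  0.6] open 0.0003
M [[0.001, -0.055, -0.999], [0.001, -0.999, 0.055], [-1.0, -0.001, -0.001]]
shift mm [26.  -0.7 -2.6]
rotvec [-0.13 -0.07  0.05]
```

```bash
python3 -m inch '[0.012,0,0,0,0,0,0, 0.01,0,0,0,0,0,0, 0.003,0,0,0,0,0,0, 0,0,-0.004,0,0,0,0, 0,0,-0.004,0,0,0,0, 0,0,-0.003,0,0,0,0,0,0,0,0,0,0,0]'
python3 - <<'E'
from h import *
plan([*b2w(14.5,72),.1965],-by)
E
```

```text
clock: 21.0
tool_pos: [0.5784, 0.0651, 0.2003]
orientation: [-152.5, 89.5, 24.4]
force: [0.8, -0.8, -1.3]
opening: 0.0006
t 21.0 p [578.4  65.1 200.3] F [ 0.8 -0.8 -1.3] open 0.0006
M [[0.008, -0.055, -0.998], [0.003, -0.998, 0.055], [-1.0, -0.004, -0.008]]
shift mm [ 3.8 -0.9 -5.8]
rotvec [-0.14 -0.43  0.22]
```

```bash
python3 -m inch '[0.003,0,-0.002,-0.1,-0.3,0.2,0, 0,0,-0.001,0,0,0,0, 0,0,0,0,0,0,0]'; python3 -m inch '[0,0,-0.001,0,0,0,0, 0,0,-0.001,0,0,0,0, 0,0,0,0,0,0,0]';python3 -m inch '[0,0,-0.001,0,0,0,0, 0,0,-0.001,0,0,0,0]'
python3 - <<'E'
from h import *
plan([*b2w(14.5,72),.1965],-by)
E
```

```text
clock: 21.38
tool_pos: [0.5815, 0.0649, 0.1971]
orientation: [-176.0, 89.9, 0.9]
force: [0.6, 0.2, 0.1]
opening: 0.0007
clock: 21.75
tool_pos: [0.5834, 0.0648, 0.197]
orientation: [178.4, 89.9, -4.7]
force: [0.0, -0.1, -0.1]
opening: 0.0004
clock: 22.0
tool_pos: [0.5849, 0.0646, 0.1969]
orientation: [71.0, 90.0, -112.1]
force: [-4.5, 1.3, 1.6]
opening: 0.0005
t 22.0 p [584.9  64.6 196.9] F [-4.5  1.3  1.6] open 0.0005
M [[-0.0, -0.053, -0.999], [-0.0, -0.999, 0.053], [-1.0, 0.0, 0.0]]
shift mm [ 0.4 -1.1  0.7]
rotvec [-0.05  0.01 -0.02]
```

```bash
python3 -m inch '[0,0,-0.002,0,0,0,0, 0,0,-0.002,0,0,0,0]'; python3 -m inch '[0,0,0.003,0,0,0,0, 0,0,0.01,0,0,0,0,0,0,0.01,0,0,0,0, -0.04,0,0,0,0,0,0, -0.05,0,0,0,0,0,0, -0.05,0,0,0,0,0,0, 0,0.03,0.02,0,0,0,0, 0,0.04,0.02,0,0,0,0, 0,0.04,0.02,0,0,0,0, 0,0.04,0.02,0,0,0,0,0,0.04,0.02,0,0,0,0,0,0.02,0.02,0,0,0,0,0,0,0,0,0,0,0]'; python3 look.py 6
```

```text
clock: 22.25
tool_pos: [0.5861, 0.0641, 0.196]
orientation: [14.4, 89.6, -168.8]
force: [-7.5, 2.8, 3.9]
opening: 0.0005
clock: 23.88
tool_pos: [0.4225, -0.1424, 0.3425]
orientation: [141.5, 89.9, -41.5]
force: [-0.1, 0.0, 0.2]
opening: 0.0001
[-136.1640642  -144.29645362] [ 0.42247065 -0.14237242  0.34254496]
side 589.5 ((41.18259048461914, 102.88414001464844), (104.99964904785156, 37.95973205566406), 89.67505645751953) [[21.899999618530273, 50.5], [59.900001525878906, 50.29999923706055], [60.5, 155.3000030517578], [22.5, 155.5]]
top 874.5 ((44.12437438964844, 105.76412200927734), (33.75788497924805, 106.56930541992188), 1.6716724634170532) [[25.700000762939453, 158.5], [28.799999237060547, 52.0], [62.599998474121094, 53.0], [59.400001525878906, 159.5]]
```

View pics/top6.png

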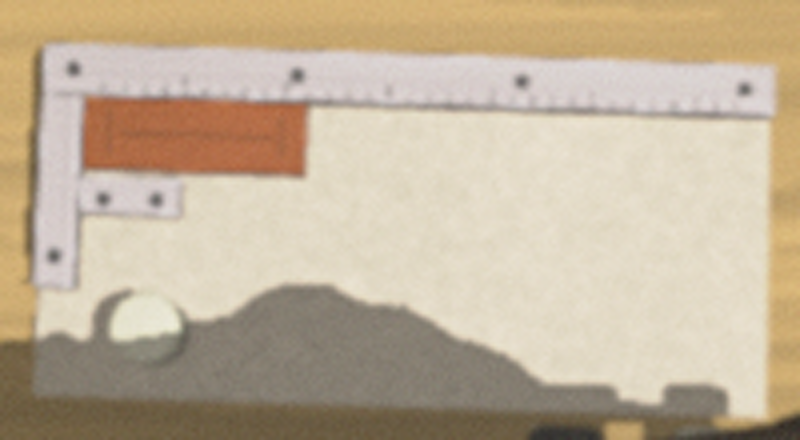

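View pics/side6.png

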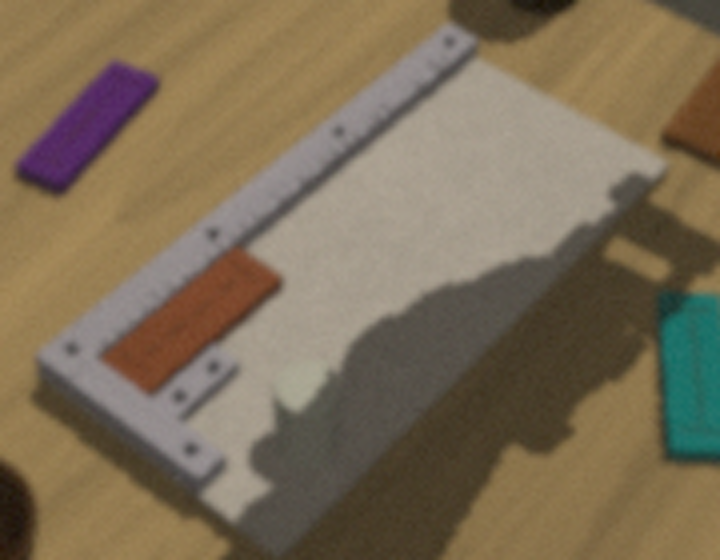

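```bash
cat > edge.py <<'E'
from h import *
import sys
def run(k,c0,c1,r0,r1):
    s=dict(np.load(f"top{k}.npz")); g=s["color"].astype(float); q=g[:,:,0]-g[:,:,2] # redness
    N=[];F=[]
    for c in range(c0,c1):
        p=q[r0:r1,c]; t=(p.max()+np.median(np.r_[p[:3],p[-3:]]))/2
        i=np.where(p>t)[0]; a,b=i[0],i[-1]
        F.append([c,r0+a-(p[a]-t)/(p[a]-p[a-1])]); N.append([c,r0+b+(p[b]-t)/(p[b]-p[b+1])])
    for nm,E in(("far",F),("near",N)):
        P=w2b(onplane(s,E,.027)); f=np.polyfit(P[:,1],P[:,0],1); print(k,nm,"slope deg",np.degrees(f[0]).round(2),"x at y mid",np.polyval(f,P[:,1].mean()).round(2),"rms",np.std(P[:,0]-np.polyval(f,P[:,1])).round(2))
    e=[]
    for r in range(r0+9,r1-9):
        p=q[r,c0-14:c1+14]; t=(p.max()+p.min())/2; i=np.where(p>t)[0]; a,b=i[0],i[-1]; e.append([c0-14+a-(p[a]-t)/(p[a]-p[a-1]),r,c0-14+b+(p[b]-t)/(p[b]-p[b+1]),r])
    e=np.array(e); A=w2b(onplane(s,e[:,:2],.027)); B=w2b(onplane(s,e[:,2:],.027)); print("ends y",A[:,1].mean().round(1),B[:,1].mean().round(1))
run("2",277,325,167,206)
run("5",204,252,167,202); run("6",204,252,167,200)
E
python3 edge.py
```

```text
2 far slope deg -0.05 x at y mid 61.36 rms 0.25
2 near slope deg 0.12 x at y mid 26.59 rms 0.36
ends y 10.8 -87.4
5 far slope deg 0.7 x at y mid 60.05 rms 0.22
5 near slope deg 0.49 x at y mid 24.66 rms 0.29
ends y 159.6 52.2
6 far slope deg 0.22 x at y mid 61.41 rms 0.28
6 near slope deg -0.29 x at y mid 26.64 rms 0.32
ends y 159.6 50.4
```

Comparing edge fits with the flush reference (picture 2), the long-side offsets (61.41/26.64 against 61.36/26.59 mm) and the slopes (about 0°) match, so it is flush again. Straightening it could have opened a few tenths of a millimetre at the stop, so I'll give the end one gentle push on the rail side of its centre.

```bash
python3 -m inch '[0,-0.025,-0.025,0,0,0,0, 0,-0.03,-0.035,0,0,0,0, 0,-0.03,-0.035,0,0,0,0, 0,-0.03,-0.035,0,0,0,0, 0,-0.03,-0.035,0,0,0,0, 0,0,0,0,0,0,0]'
python3 - <<'E'
from h import *
plan([*b2w(43,18),.197],-by)
E
```

```text
clock: 24.72
tool_pos: [0.6039, 0.0057, 0.3424]
orientation: [166.6, 89.7, -16.0]
force: [-0.8, -0.1, -1.1]
opening: 0.0007
t 24.725 p [603.9   5.7 342.4] F [-0.8 -0.1 -1.1] open 0.0007
M [[0.005, -0.045, -0.999], [-0.001, -0.999, 0.045], [-1.0, 0.001, -0.005]]
shift mm [145.4  -5.1  -5.1]
rotvec [ 0.45 -0.27 -0.06]
```

```bash
python3 -m inch '[0.005,-0.001,-0.005,0.4,-0.2,0,0, 0.04,0,0,0,0,0,0, 0.04,0,0,0,0,0,0, 0.03,0,0,0,0,0,0,0,0,0,0,0,0,0]'
python3 - <<'E'
from h import *
plan([*b2w(43,18),.197],-by)
E
```

```text
clock: 25.35
tool_pos: [0.6089, 0.0073, 0.2238]
orientation: [143.0, 89.9, -40.0]
force: [-0.2, -0.7, -0.0]
opening: 0.0005
t 25.35 p [608.9   7.3 223.8] F [-0.2 -0.7 -0. ] open 0.0005
M [[0.001, -0.052, -0.999], [-0.001, -0.999, 0.052], [-1.0, 0.001, -0.001]]
shift mm [26.8 -3.1 -0.8]
rotvec [ 0.04 -0.07 -0.06]
```

```bash
python3 -m inch '[0.012,0,0,0,0,0,0, 0.01,0,0,0,0,0,0, 0.004,0,0,0,0,0,0, 0,-0.004,0,0,0,0,0, 0,-0.004,0,0,0,0,0, 0,-0.003,0,0,0,0,0, 0,0,0,0,0,0,0]'
python3 - <<'E'
from h import *
plan([*b2w(43,34),.197],-by)
E
```

```text
clock: 26.22
tool_pos: [0.6112, 0.0196, 0.2007]
orientation: [-172.7, 89.5, 4.3]
force: [0.2, -0.3, 0.3]
opening: 0.0004
t 26.225 p [611.2  19.6 200.7] F [ 0.2 -0.3  0.3] open 0.0004
M [[0.008, -0.051, -0.999], [0.001, -0.999, 0.051], [-1.0, -0.001, -0.008]]
shift mm [ 3.7 -6.7  0.8]
rotvec [ 0.07 -0.46  0.06]
```

```bash
python3 -m inch '[0.003,-0.002,0.0008,0,-0.4,0,0, 0,-0.002,0,0,0,0,0, 0,0,0,0,0,0,0]'; python3 -m inch '[0,-0.001,0,0,0,0,0, 0,0,0,0,0,0,0]'; python3 -m inch '[0,-0.001,0,0,0,0,0, 0,0,0,0,0,0,0]'
```

```text
clock: 26.6
tool_pos: [0.6106, 0.0239, 0.1976]
orientation: [-119.1, 89.9, 57.9]
force: [0.4, -0.8, 0.3]
opening: 0.0004
clock: 26.85
tool_pos: [0.6106, 0.0249, 0.1975]
orientation: [-115.3, 89.9, 61.7]
force: [0.4, -0.2, 0.3]
opening: 0.0002
clock: 27.1
tool_pos: [0.6106, 0.0259, 0.1976]
orientation: [-116.7, 89.9, 60.4]
force: [0.1, 1.4, -0.6]
opening: 0.0004
```

```bash
python3 -m inch '[0,-0.001,0,0,0,0,0, 0,0,0,0,0,0,0]'; python3 -m inch '[0,-0.001,0,0,0,0,0]'; python3 -m inch '[0,-0.001,0,0,0,0,0]'
```

```text
clock: 27.35
tool_pos: [0.6105, 0.0263, 0.1976]
orientation: [-8.3, 90.0, 168.8]
force: [-0.6, -0.1, 0.0]
opening: 0.0001
clock: 27.48
tool_pos: [0.6104, 0.0266, 0.1976]
orientation: [48.8, 89.9, -134.1]
force: [0.7, -8.3, -0.2]
opening: 0.0004
clock: 27.6
tool_pos: [0.6104, 0.0268, 0.1976]
orientation: [56.0, 89.8, -127.0]
force: [1.0, -8.6, 0.8]
opening: 0.0004
```

The bar is home: motion stopped with 8.6 N on the end. I'll retract and look.

```bash
python3 -m inch '[0,0.002,0,0,0,0,0, 0,0.006,0,0,0,0.2,0, 0,0.012,0,0,0,0,0, -0.04,0,0,0,0,0,0, -0.05,0,0,0,0,0,0, -0.05,0,0,0,0,0,0, 0,0.03,0.04,0,0,0,0, 0,0.03,0.04,0,0,0,0, 0,0.03,0.04,0,0,0,0, 0,0.04,0.02,0,0,0,0,0,0.03,0.02,0,0,0,0,0,0,0,0,0,0,0]'
python3 look.py 7; echo 'run("7",204,252,167,200)'>>edge.py; python3 edge.py|tail -3
python3 - <<'E'
from h import *
T=dict(np.load("top7.npz"));cv2.imwrite("pics/top7full.png",T["color"][:,:,::-1])
E
```

```text
clock: 29.1
tool_pos: [0.4348, -0.1525, 0.3435]
orientation: [115.0, 89.8, -68.0]
force: [1.2, 0.8, 0.6]
opening: 0.0008
[-123.32739919 -153.78203672] [ 0.43479329 -0.15251683  0.34348371]
side 591.0 ((40.724517822265625, 102.86309814453125), (105.05976104736328, 38.200374603271484), 89.87803649902344) [[21.5, 50.400001525878906], [59.70000076293945, 50.29999923706055], [59.900001525878906, 155.39999389648438], [21.700000762939453, 155.39999389648438]]
top 885.5 ((43.912193298339844, 105.6224365234375), (107.43115997314453, 34.72085189819336), 89.59465789794922) [[26.200000762939453, 52.0], [60.900001525878906, 51.79999923706055], [61.70000076293945, 159.1999969482422], [26.899999618530273, 159.5]]
7 far slope deg 0.3 x at y mid 61.25 rms 0.26
7 near slope deg 0.24 x at y mid 26.29 rms 0.36
ends y 159.7 50.7
```

View pics/top7.png

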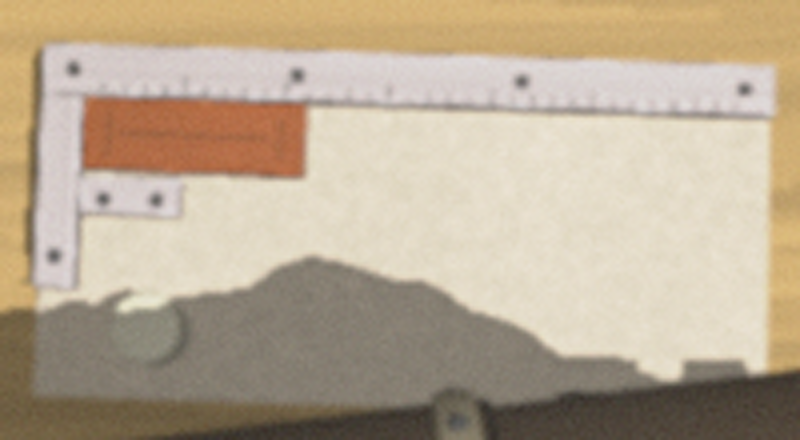

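View pics/top7full.png

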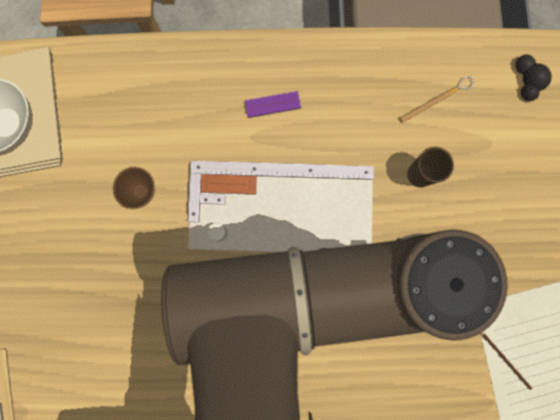

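The bar sits against the rail and stop, with the post, bowl and tumbler unmoved. The rib is hidden under the arm here, and the gripper never came near it. Handing in.

```bash
python3 -c "
from plant import ctrl
print(ctrl.close_job())"
```

```text
the job is handed in; nothing more can be done
None
```

The bar is in the pocket, against the rail and fully home against the end stop. I handed the job in at about 29 s of the 51 s allowed.

**What I did:** I pushed the bar flush to the rail with both fingertips. I then slid it along with closed fingertips on its rear end until it met the end stop. After that first slide the bar had turned about 0.6°, with its rear roughly 1 mm off the rail. I pressed its side back to the rail and gave the end one more gentle push. I never gripped, lifted or tipped it, and the wrist force readings stayed at or below about 14 N.

**Last checks:**

| Check | Result | Reference |
|---|---|---|
| Bar ends, board y (top view) | 159.7 mm and 50.7 mm | 160 mm and 50 mm when home |
| Long-side offsets, board x | 61.25 mm and 26.29 mm | 61.36 mm and 26.59 mm when I first had it flush |
| Angle to the rail | 0.1–0.4° off, depending on view and method | 0°; repeated fits vary by a few tenths |

- **Residual gap:** I can't rule out a gap of a few tenths of a millimetre at the rail.
- **Finger position disagreed:** the fingers stopped about 5 mm beyond where I expected. I took the force stop and the pictures as the evidence that the bar is home.
- **Side view disagreed:** it put the front end at 155.4 mm, about 4 mm short. I trusted the top view, because part of the bar's front end was hidden from the side camera.
- **Other objects:** the kiln post, tea bowl and tumbler looked unmoved in the last top view. The wooden rib was hidden behind the arm in that view, so I didn't check it directly; the gripper never went near it.

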